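# Sweep the loose caps into the tray's trough

## Task

Sweep the three loose gold screw caps across the blue sorting tray with your closed fingertips, off the deck and down into the white-floored trough along its near side; push them, do not pick them up. Leave the green jar and the black stopper standing where they are on the deck, do not disturb the bottles beside the tray, and finish clear of everything.

Things in the scene. Friction and masses are not known exactly. Their poses are not given: they have to be found in the camera images.
- tray: Blue sorting tray fixed on the bench, yaw within 0.3 rad: flat deck, and a trough on the side towards the robot. Origin on the bench; x points away from the trough, y along it. Deck x -90 to 125 mm, y -140 to 140 mm, top 22 mm above the bench; open step into the trough at x = -90 mm. 6 mm walls, tops 34 mm above the bench, round deck and trough, none between them.
- trough (a point): Centre of the trough's white floor, axes as the tray's. The floor is 6 mm above the bench, 16 mm below the deck; inside, the trough is 100 mm in x by 280 mm in y.
- cap1_center (a point): Centre of a gold (brass-coloured) screw cap, a disc 34 mm across and 16 mm high, about 15 g, lying flat and loose on the deck at the start.
- cap2_center (a point): Centre of a gold (brass-coloured) screw cap, a disc 34 mm across and 16 mm high, about 15 g, lying flat and loose on the deck at the start.
- cap3_center (a point): Centre of a gold (brass-coloured) screw cap, a disc 34 mm across and 16 mm high, about 15 g, lying flat and loose on the deck at the start.
- jar_center (a point): Centre (half-way up) of a little green glass sample jar with a white lid and paper label, 34 mm across, 44 mm high, about 90 g, standing loose on the deck. Stays where it is.
- stopper_center (a point): Centre (half-way up) of a black rubber stopper, a cone 34 mm across at its foot, 27 mm at its top, 30 mm high, about 50 g, standing loose on the deck. Stays where it is. Caps, jar and stopper stand in five lanes along the tray's x, about 50 mm apart, one thing to a lane, in any order.
- bottle1: Green bottle with a gold cap and orange label, 58 mm across, 106 mm high, about 160 g, standing on the bench on the tray's left. Origin at the centre of its foot.
- bottle2: Green bottle with a gold cap and green label, 58 mm across, 106 mm high, about 160 g, standing on the bench on the tray's left. Origin at the centre of its foot.
- bottle3: Green bottle with a gold cap and blue label, 58 mm across, 106 mm high, about 160 g, standing on the bench on the tray's left. Origin at the centre of its foot.
There are look-alikes about, which are no part of the job. What is shaped like the part that bears cap1_center but pink or turquoise is not meant. What is shaped like the part that bears cap3_center but turquoise is not meant.

How it is judged:
At the end, for the whole second after the job is handed in: All three gold caps lie at rest down in the trough (centre inside the trough's outline and less than 20 mm above its floor, or up to 32 mm if on top of another cap and wholly past the step); the jar and the stopper stand upright within 12 mm of where they were (x of cap1_center in the frame of trough between -0.05 and 0.05 m and y of cap1_center in the frame of trough between -0.14 and 0.14 m and (z of cap1_center in the frame of trough below 0.02 m or (x of cap1_center in the frame of trough below 0.033 m and z of cap1_center in the frame of trough below 0.032 m)) and z of each of cap1_center, cap2_center, cap3_center in the frame of trough above 0 m and linear speed of each of cap1, cap2, cap3 below 0.02 m/s and x of cap2_center in the frame of trough between -0.05 and 0.05 m and y of cap2_center in the frame of trough between -0.14 and 0.14 m and (z of cap2_center in the frame of trough below 0.02 m or (x of cap2_center in the frame of trough below 0.033 m and z of cap2_center in the frame of trough below 0.032 m)) and x of cap3_center in the frame of trough between -0.05 and 0.05 m and y of cap3_center in the frame of trough between -0.14 and 0.14 m and (z of cap3_center in the frame of trough below 0.02 m or (x of cap3_center in the frame of trough below 0.033 m and z of cap3_center in the frame of trough below 0.032 m)) and distance of each of jar_center, stopper_center from where it was at the start of the episode below 0.012 m and angle between each of jar_center, stopper_center's own z axis and vertical below 0.15 rad); the robot touches nothing.
It fails at once if a gold cap is lifted more than 20 mm off the deck (z of any of cap1_center, cap2_center, cap3_center in the frame of trough above 0.044 m).
It fails at once if the jar or the stopper on the deck is shifted by more than 12 mm or tipped (distance of any of jar_center, stopper_center from where it was at the start of the episode above 0.012 m or angle between any of jar_center, stopper_center's own z axis and vertical above 0.3 rad).
It fails at once if a bottle beside the tray is shifted by more than 20 mm (distance of any of bottle1, bottle2, bottle3 from where it was at the start of the episode above 0.02 m).
It also fails if it takes over 58 s, if anything falls off the work surface, if the arm or the gripper's body presses on something with over 40 N, if the wrist force passes 120 N, or if a joint passes its speed limit or range.

## Robot

A 6-joint arm with a two-finger parallel gripper is mounted at the origin on the work surface. World frame = base frame: x ahead of the robot, y to its left, z up, the work surface at z = 0. Lengths are in m, angles in rad, forces in N, time in s.
With the tool pointing down it reaches from about 0.325 to 0.9 m from the base axis. Payload 6.1 kg.
Tool frame: the origin (TCP) lies midway between the tips of the shut fingers; the grasp point (between the pads) lies 19 mm behind it; x points along the fingers, y is the direction in which the jaws open and shut, and the axes are right-handed (so a half turn about x gives the same grasp; the last joint's range is limited). The gripper opens to 85 mm and grips with 20 to 120 N. Pads are 22 mm wide; open, the fingers measure 114 mm over their backs; the gripper's body (76 mm by 85 mm) begins 54 mm behind the grasp point. The pads swing forward as they close: fully open they stand 13 mm farther back than shut.
Start: joints at [1.172, 0.22, 1.526, -0, 1.395, -0.126], TCP at [0.168, 0.602, 0.231] pointing down, gripper open.
Joint ranges: [-2.98, 2.98], [-0.91, 2.08], [0.09, 2.57], [-1.24, 4.39], [0.2, 2.65], [-2.68, 2.68]. Speed limits (rad/s): [2.57, 2.57, 3.01, 3.14, 3.14, 3.14].

## Interface

Orientations are given as [roll, pitch, yaw] about the fixed x, y, z axes, in that order (R = Rz(yaw) Ry(pitch) Rx(roll)).
In Python, from plant import movep, move_l, set_joints, gripper_to, hold, inverse_kinematics, observe, get_image, get_calibration, Unreachable, job_done gives the robot as it stands. Calls block until the motion is done:
- movep(position, orientation): joint-space move of the TCP to a pose.
- move_l(position, feed=0.15, rotation=None, max_force=None): straight line of the TCP; rotation=None keeps the orientation; feed is the mean speed in m/s. With max_force (N) it stops when the force on the tool has changed by that much, and returns True; else False.
- set_joints(angles): joint-space move.
- gripper_to(opening, f_grip=None): finger opening in m; f_grip is the grip in N (None keeps the last); returns when the fingers have stopped.
- hold(seconds).
- inverse_kinematics(position, orientation): joint angles nearest the present ones, or None.
- observe(): the state.
- get_image(name): name is "scene" or "top"; returns (picture, depth): 480x640x3 uint8, red, green, blue; 480x640 float32, m along the optical axis (not along the pixel's ray), 0 where there is no reading.
- get_calibration(name): a dict with "intrinsics" (3x3 intrinsics, pixels), "world_from_camera" (4x4, takes a point from camera to world coordinates). Camera axes: x right, y down, z forward; pixel columns grow to the right and rows downward; lengths in m; the calibration is good to about 2 mm. A picture is of the moment at which its call begins. get_calibration takes no time and is no camera call.
A pose or a line that the arm cannot do raises Unreachable and nothing moves.
- job_done(): hands the job in, once; it reports no verdict.
The state is a dict: "time_s": time; "q": joint angles; "joint_velocities": joint speeds; "joint_torque": joint torques, N m; "eef_pos": TCP position; "tcp_rot": TCP orientation; "ft_force": force on the tool from outside, world axes, zero at the start; "torque": the same for the moment, N m; "opening": finger opening in m.
Only numpy, scipy, OpenCV 4.12 (cv2) and the standard library are available. Lean on these libraries where they do the work, as an engineer would, in place of code of your own. Each camera call takes 0.05 s, during which the arm holds its last target.

## Working session

There is one attempt and no reset: what is moved stays moved. The work goes in short steps, each a Python script; the robot and the scene stay as the last script left them, time stands still between calls to the robot, and variables do not carry over. Pictures are saved under pics/ and viewed, and the job is handed in when it is done.

```bash
ls; mkdir -p pics; python3 - <<'E'
from plant import *
import cv2,numpy as np
for n in("scene","top"):
    im,d=get_image(n); cv2.imwrite(f"pics/{n}0.png",im[:,:,::-1]); np.save(f"{n}0.npy",d); c=get_calibration(n); print(n,c["intrinsics"],np.round(c["world_from_camera"],3))
o=observe(); print(o["time_s"],o["eef_pos"],o["tcp_rot"],o["opening"])
E
```

```text
pics
scene [[439.5311741    0.         322.98423725]
 [  0.         439.5311741  235.60284223]
 [  0.           0.           1.        ]] [[ 0.066  0.652 -0.755  1.067]
 [ 0.998 -0.034  0.058  0.042]
 [ 0.012 -0.757 -0.653  0.494]
 [ 0.     0.     0.     1.   ]]
top [[622.04201027   0.         329.59492173]
 [  0.         622.04201027 242.86087882]
 [  0.           0.           1.        ]] [[ 0.014 -0.977  0.214  0.326]
 [-1.    -0.012  0.01   0.061]
 [-0.007 -0.214 -0.977  1.06 ]
 [ 0.     0.     0.     1.   ]]
0.1 [0.16816971 0.60136318 0.23029581] [-1.69795136  1.56899544 -1.9707397 ] 0.08536881008857578
```

View pics/scene0.png

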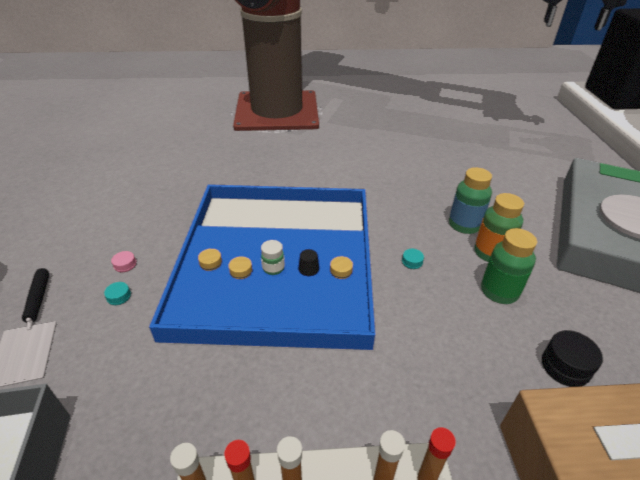

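View pics/top0.png

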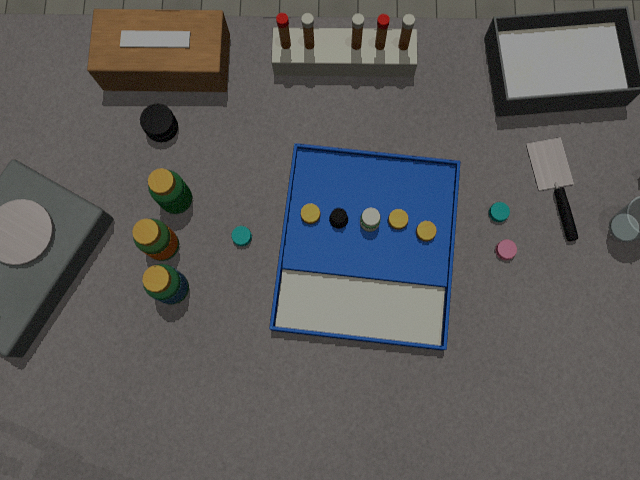

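The top view shows the gold caps at about (310,213), (398,219) and (426,231), the stopper at (339,217) and the jar at (371,218). The tray corners are at about (295,145), (460,160), (445,348) and (272,331). The bottles are far to the left, at columns under 190. I'll measure these points next.

```bash
cat > h.py <<'E'
from plant import *
import cv2,numpy as np
def rays(n,uv,z):
    c=get_calibration(n);K=c["intrinsics"];T=c["world_from_camera"]
    uv=np.atleast_2d(np.asarray(uv,float))
    d=np.c_[(uv-[K[0,2],K[1,2]])/[K[0,0],K[1,1]],np.ones(len(uv))]@T[:3,:3].T
    return T[:3,3]+d*((z-T[2,3])/d[:,2])[:,None]
def cloud(n,d):
    c=get_calibration(n);K=c["intrinsics"];T=c["world_from_camera"]
    v,u=np.mgrid[:480,:640]
    P=np.stack([(u-K[0,2])/K[0,0]*d,(v-K[1,2])/K[1,1]*d,d],-1)
    return P@T[:3,:3].T+T[:3,3]
def blobs(m,amin=60):
    n,l,s,c=cv2.connectedComponentsWithStats(m.astype(np.uint8)*1)
    return [(l==i,s[i],c[i]) for i in range(1,n) if s[i,4]>=amin]
E
cat > meas.py <<'E'
from h import *
import sys
def measure(n,tag):
    im,d=get_image(n); cv2.imwrite(f"pics/{n}_{tag}.png",im[:,:,::-1])
    h=cv2.cvtColor(im,cv2.COLOR_RGB2HSV).astype(int);P=cloud(n,d);H,S,V=h[...,0],h[...,1],h[...,2]
    blue=(H>100)&(H<125)&(S>150)&(V>50)
    gold=(H>15)&(H<28)&(S>120)&(V>90)
    for m,s,c in blobs(gold,40):
        z=P[...,2][m]; top=m&(P[...,2]>np.percentile(z,90)-.006)
        print(n,"gold px",c.round(1),s[4],"z",np.percentile(z,[10,50,95]).round(3),"topcloud",np.median(P[top],0).round(4),P[top].mean(0).round(4),"ray38",rays(n,c,.038)[0].round(4))
    return im,d,P,h,blue
if __name__=="__main__":
    for n in("top","scene"):
        im,d,P,h,blue=measure(n,sys.argv[1])
        b=max(blobs(blue),key=lambda t:t[1][4])
        cs,_=cv2.findContours(b[0].astype(np.uint8),cv2.RETR_EXTERNAL,2)
        ct=max(cs,key=cv2.contourArea); hull=cv2.convexHull(ct)
        q=cv2.approxPolyDP(hull,8,True)[:,0]; W=rays(n,q,.034)
        print("corners",q.tolist(),W.round(4).tolist(),[np.linalg.norm(W[i]-W[i-1]).round(4) for i in range(len(W))])
        # things standing over deck: hull interior, height >47mm
        inner=np.zeros(blue.shape,np.uint8);cv2.fillConvexPoly(inner,hull,1);inner=cv2.erode(inner,np.ones((15,15)))
        for m,s,c in blobs((inner>0)&(P[...,2]>.030)&(d>0),30):
            z=P[...,2][m];t=m&(P[...,2]>np.percentile(z,95)-.005)
            print(n,"obj",c.round(1),s[4],"ztop",np.percentile(z,95).round(4),"topmean",P[t].mean(0).round(4))
E
python3 meas.py a
```

```text
top gold px [102.1  23.2] 230 z [0.078 0.08  0.083] topcloud [0.9322 0.4779 0.08  ] [0.9251 0.4718 0.0886] ray38 [0.9565 0.4934 0.038 ]
top gold px [173.3  40.8] 2146 z [0.078 0.08  0.083] topcloud [0.889  0.3409 0.0798] [0.8953 0.347  0.0845] ray38 [0.9223 0.3605 0.038 ]
top gold px [104.9  50.4] 413 z [0.078 0.08  0.083] topcloud [0.8774 0.4664 0.08  ] [0.877  0.4649 0.0826] ray38 [0.9019 0.4832 0.038 ]
top gold px [160.1 180.3] 490 z [0.103 0.106 0.109] topcloud [0.6351 0.3453 0.1059] [0.6346 0.3446 0.1079] ray38 [0.6572 0.3653 0.038 ]
top gold px [309.8 212.8] 275 z [0.035 0.037 0.041] topcloud [0.6022 0.106  0.0377] [0.5992 0.1058 0.0495] ray38 [0.6021 0.106  0.038 ]
top gold px [398.1 218.4] 280 z [0.035 0.037 0.041] topcloud [ 0.5946 -0.0439  0.0373] [ 0.5915 -0.0429  0.0488] ray38 [ 0.5942 -0.0439  0.038 ]
top gold px [145.1 231. ] 516 z [0.103 0.106 0.109] topcloud [0.5511 0.3629 0.106 ] [0.5507 0.3623 0.1078] ray38 [0.5671 0.3844 0.038 ]
top gold px [426.2 230.3] 281 z [0.035 0.037 0.04 ] topcloud [ 0.5745 -0.091   0.0371] [ 0.5734 -0.0905  0.0411] ray38 [ 0.5739 -0.0911  0
[... 1610 characters left out ...]
], [372, 348], [156, 341], [150, 325]] [[0.3807, -0.1197, 0.034], [0.4109, 0.1657, 0.034], [0.7504, 0.129, 0.034], [0.7244, -0.1392, 0.034], [0.6989, -0.1523, 0.034]] [np.float64(0.3198), np.float64(0.287), np.float64(0.3414), np.float64(0.2694), np.float64(0.0287)]
scene obj [271.7 255.9] 645 ztop 0.0665 topmean [0.5928 0.0026 0.0654]
scene obj [208.8 257.4] 343 ztop 0.039 topmean [ 0.5773 -0.0928  0.0376]
scene obj [307.8 260.4] 408 ztop 0.0527 topmean [0.5976 0.0552 0.0513]
scene obj [239.3 265.7] 353 ztop 0.0389 topmean [ 0.5976 -0.0458  0.0375]
scene obj [340.5 265.3] 349 ztop 0.039 topmean [0.6049 0.104  0.0375]
scene obj [262.9 329.8] 1070 ztop 0.0348 topmean [ 0.7141 -0.007   0.0331]
```

The measured tray is 324 x 288 mm outside against 327 x 292 from the spec. Both edges give a yaw of about -0.097, the tops are at the right heights, and the two views agree to about 4 mm. Next I'll plan the sweeps in the tray frame, with the jaws along the sweep direction to keep the linkage out of the neighbouring lanes.

```bash
cat >> h.py <<'E'
from scipy.spatial.transform import Rotation as R
yaw=-0.097; O=np.array([.5855,.0055]); M=np.array([[np.cos(yaw),-np.sin(yaw)],[np.sin(yaw),np.cos(yaw)]])
def tw(x,y,z): return [*(O+M@[x,y]),z]
def wt(p): return M.T@(np.asarray(p)[:2]-O)
def ori(s):
    y=s*np.array([M[0,0],M[1,0],0]);x=np.array([0,0,-1.]);m=np.c_[x,y,np.cross(x,y)]
    return R.from_matrix(m).as_euler('xyz').tolist()
caps=[(.606,.105),(.597,-.0447),(.5765,-.0917)]
E
python3 - <<'E'
from h import *
for p in caps+[(.592,.0035),(.597,.0565)]: print(wt(p).round(4))
for s in(1,-1):
    for a in caps:
        x,y=wt(a)
        for X,Z in((x+.055,.12),(x+.055,.027),(-.097,.027),(-.097,.12)):
            q=inverse_kinematics(tw(X,y,Z),ori(s)); print(s,None if q is None else np.round(q,2))
E
```

```text
[0.0108 0.101 ]
[ 0.0163 -0.0489]
[ 0.0005 -0.0976]
[ 0.0067 -0.0014]
[0.0065 0.0519]
1 [ 0.03  0.41  1.5  -0.    1.23  0.13]
1 [ 0.03  0.53  1.54 -0.    1.08  0.13]
1 [ 0.07  0.21  1.97 -0.    0.97  0.17]
1 [ 0.07  0.06  1.92 -0.    1.16  0.17]
1 [-0.2   0.38  1.54 -0.    1.22 -0.1 ]
1 [-0.2   0.5   1.58 -0.    1.06 -0.1 ]
1 [-0.23  0.15  2.03 -0.    0.96 -0.14]
1 [-0.23 -0.    1.99 -0.    1.16 -0.14]
1 [-0.28  0.35  1.59 -0.    1.21 -0.18]
1 [-0.28  0.47  1.63 -0.    1.05 -0.18]
1 [-0.33  0.15  2.03 -0.    0.96 -0.24]
1 [-0.33  0.    1.99 -0.    1.16 -0.24]
-1 None
-1 None
-1 None
-1 None
-1 None
-1 None
-1 None
-1 None
-1 None
-1 None
-1 None
-1 None<sys>:0: UserWarning: Gimbal lock detected. Setting third angle to zero since it is not possible to uniquely determine all angles.
```

```bash
cat > sweep.py <<'E'
from h import *
def sweep(x,y,first=False):
    if first: movep(tw(x+.058,y,.23),ori(1))
    else: movep(tw(x+.058,y,.13),ori(1))
    print(move_l(tw(x+.058,y,.027),feed=.12,max_force=15))
    print(observe()["eef_pos"],observe()["time_s"])
    print(move_l(tw(-.097,y,.027),feed=.07,max_force=15))
    o=observe();print(o["eef_pos"],o["ft_force"],o["time_s"])
    move_l(tw(-.097,y,.13),feed=.2)
E
python3 - <<'E' 2>/dev/null
from sweep import *
gripper_to(0.0)
sweep(*wt(caps[0]),first=True)
for n in("top","scene"):
    im,_=get_image(n);cv2.imwrite(f"pics/{n}_1.png",im[:,:,::-1])
E
```

```text
False
[0.66445229 0.09940022 0.02800108] 5.3083
False
[0.49889686 0.11540481 0.02698051] [-0.58588235  0.17418809  0.68047905] 7.825
```

View pics/scene_1.png

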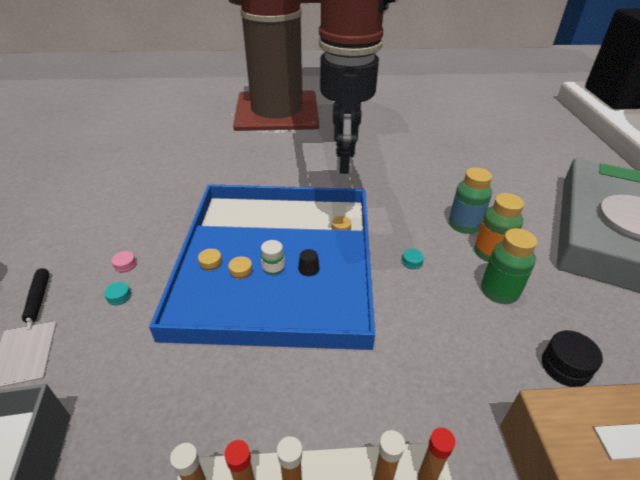

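The first cap is in the trough at about (341,224), close to the step, and the jar and stopper haven't moved. Next are the other two caps.

```bash
sed -i 's/-\.097,y/-.105,y/' sweep.py; python3 - <<'E' 2>/dev/null
from sweep import *
for c in caps[1:]: sweep(*wt(c))
movep(tw(-.16,0,.3),ori(1)) if inverse_kinematics(tw(-.16,0,.3),ori(1)) is not None else None
q=list(observe()["q"]);q[0]=-1.0;set_joints(q)
print(observe()["time_s"])
E
python3 meas.py 2
```

```text
False
[ 0.6556121  -0.05045218  0.02808502] 10.5083
False
[ 0.47641058 -0.03298105  0.02699443] [-0.11965967 -1.21631102  0.00367742] 13.2167
False
[ 0.63506244 -0.09755037  0.02808687] 15.6083
False
[ 0.47169451 -0.08150669  0.02700061] [0.26081237 0.0867098  0.63440919] 18.0917
20.925
top gold px [158.1  42.7] 2780 z [0.078 0.08  0.083] topcloud [0.8852 0.3713 0.0799] [0.8925 0.3738 0.0828] ray38 [0.9183 0.3879 0.038 ]
top gold px [138.2  15.5] 66 z [0.078 0.08  0.083] topcloud [0.9457 0.414  0.0804] [0.9363 0.4078 0.0958] ray38 [0.9729 0.4284 0.038 ]
top gold px [160.2 180.3] 491 z [0.104 0.106 0.109] topcloud [0.6351 0.3446 0.1059] [0.632  0.342  0.1158] ray38 [0.6571 0.3652 0.038 ]
top gold px [145.1 231. ] 516 z [0.104 0.106 0.109] topcloud [0.5511 0.3629 0.1059] [0.5507 0.3624 0.1078] ray38 [0.5671 0.3844 0.038 ]
top gold px [155.4 278.1] 550 z [0.103 0.106 0.109] topcloud [0.4761 0.3407 0.1057] [0.4757 0.3399 0.1093] ray38 [0.4867 0.3609 0.038 ]
top gold px [301.6 283. ] 294 z [0.019 0.021 0.025] topcloud [0.4839 0.1176 0.0214] [0.483  0.1176 0.0289] ray38 [0.4815 0.1173 0.03
[... 1330 characters left out ...]
878 0.1164 0.0212] ray38 [0.5086 0.1137 0.038 ]
scene gold px [518.8 242.1] 738 z [0.093 0.105 0.107] topcloud [0.6384 0.3416 0.1054] [0.6396 0.3406 0.1065] ray38 [0.5709 0.3893 0.038 ]
corners [[208, 185], [363, 189], [372, 348], [156, 341], [150, 325]] [[0.3807, -0.1197, 0.034], [0.4077, 0.1643, 0.034], [0.7504, 0.129, 0.034], [0.7244, -0.1392, 0.034], [0.6989, -0.1523, 0.034]] [np.float64(0.3198), np.float64(0.2853), np.float64(0.3445), np.float64(0.2694), np.float64(0.0287)]
scene obj [271.7 255.8] 642 ztop 0.0666 topmean [0.5929 0.0027 0.0653]
scene obj [307.8 260.6] 411 ztop 0.0527 topmean [0.5977 0.0553 0.0513]
scene obj [262.4 329.7] 1063 ztop 0.0349 topmean [ 0.714  -0.0077  0.0331]
```

View pics/scene_2.png

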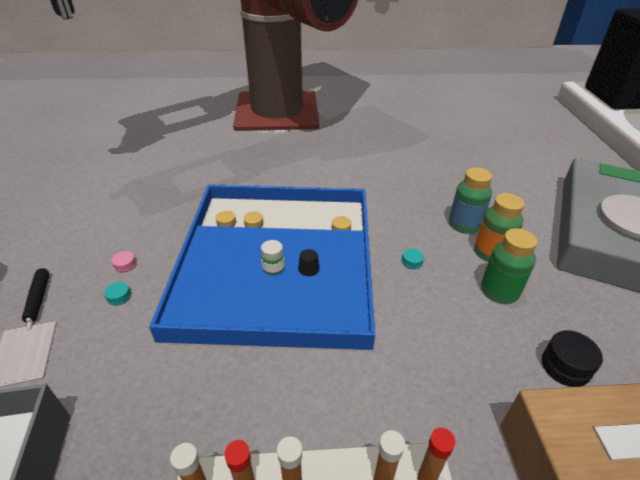

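View pics/top_2.png

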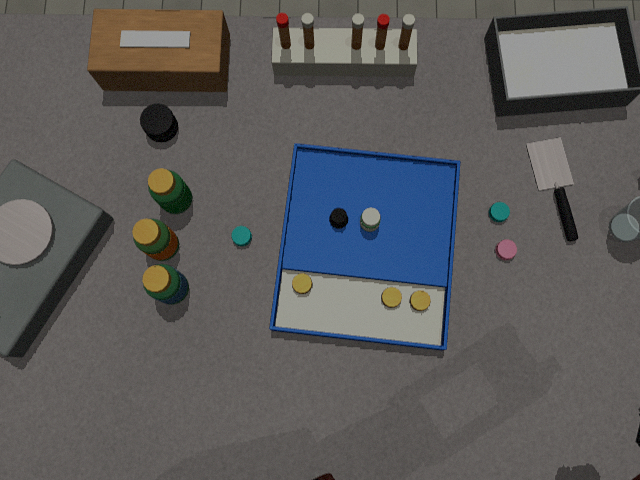

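All three caps are flat in the trough, with tops at 21-22 mm (floor 6 mm plus cap 16 mm). In the top view they are at (302,283), (391,297) and (420,300). The jar and stopper moved less than 1 mm, and the arm is clear.

```bash
python3 -c "
from plant import *
job_done();print(observe()['time_s'],observe()['ft_force'])"
```

```text
the job is handed in; nothing more can be done
the job is handed in; nothing more can be done
```

I swept the three gold caps one at a time into the trough with closed fingertips, swung the arm clear and handed the job in at about 21 s of the 58 s allowed. No verdict was reported.

- **Caps:** in both camera views all three lie flat on the trough floor, with tops at 21–22 mm (22 mm expected). The cap nearest the step lies closest to it, just past it on the trough floor.
- **Jar, stopper and bottles:** the measured positions of the jar and stopper changed by less than 1 mm. The bottles' caps show in the same place in both pictures.
- **Sweeps:** none of the sweeps hit the 15 N stop I had set.
- **Disagreements:** the top and scene views differed by about 4–5 mm in x, more than the stated 2 mm calibration. The tray measured 3–4 mm under its nominal size. Neither mattered, given the margins used.
- **Not done:** the state read I put after the hand-in returned nothing, so I have no force reading from the end. That the arm touches nothing rests on the final pictures.

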